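# Load the vacuum chuck and trim its bleed screw

## Robot

A 7-joint arm with a two-finger parallel gripper is mounted at the origin on the work surface. World frame = base frame: x ahead of the robot, y to its left, z up, the work surface at z = 0. Lengths are in m, angles in rad, forces in N, time in s.
With the tool pointing down it reaches from about 0.4 to 0.875 m from the base axis. Payload 6.5 kg.
Tool frame: the origin (TCP) lies at the very end of the fingers, on their centre line; the grasp point (between the pads) lies env.grip_point_offset behind it (env.grip_point_offset is the distance from the TCP to the grasp point, in m); z points along the fingers, y is the line along which they close (so a half turn about z gives the same grasp; the last joint's range is limited). The gripper opens to 88 mm and grips with 3 to 60 N. Pads are 18 mm wide; open, the fingers measure 123 mm over their backs; the gripper's body (75 mm by 187 mm) begins 45 mm behind the grasp point.
Start: joints at [-1.403, 0.536, -0.004, 1.538, 0.003, 1.067, -0.071], TCP at [0.151, 0.632, 0.239] pointing down, gripper open.
Joint ranges: [-2.7, 2.7], [-0.37, 2.16], [-1.27, 1.26], [0.24, 2.4], [-1.31, 4.45], [0.19, 1.91], [-2.76, 2.76]. Speed limits (rad/s): [2.39, 2.39, 3.14, 3.14, 3.14, 3.14, 3.14].

## Interface

Orientations are given as [roll, pitch, yaw] about the fixed x, y, z axes, in that order (R = Rz(yaw) Ry(pitch) Rx(roll)).
In Python, from rig import env gives the robot as it stands.
- The arm moves only by the tool send_rows, never from a script. Its argument "series" is a list of rows, each a list of 3 entries, a list of its own where there are three numbers: the opening in per cent of the stroke, from 0 (shut) to 100 (fully open), then the shift along the tool's x, y, z in m, then the turn about the tool's z in degrees. In form: [[hand, [x, y, z], turn], ...]. A call has 1 to 12 rows; each row is the pose to reach, as a shift and turn from the pose commanded when the call began, along the tool's axes at that moment; what a row does not reach only later rows make up. A row lasts 1/12 s, in which the tool goes at most 41.7 mm and 7.16 degrees, less where a joint would pass 70% of its speed; a pose out of reach is approached as far as the arm can. A call with a gripper value outside its range is refused whole. The fingers move at their own pace and stop on an object; "newtons" is the grip in N (left out, the last holds). Time passes only in rows, so rows that repeat a pose let the fingers close. It gives the time, the measured TCP pose, the force, the opening and the grip force at its end, in the units of the state.
- env.state(): the state, without advancing time (a new reading comes with each control period).
- env.camera(name): name is "scene" or "top" or "wrist"; returns the picture (400x640x3 uint8, blue, green, red); there is no depth.
- env.get_calibration(name): a dict with "K" (3x3 intrinsics, pixels), "k1" (the pictures are not rectified: a ray, as slopes to the right and down, at radius r is drawn at 1 + k1 r^2 times it, then the intrinsics apply), "R" (3x3) and "t" (3): a world point X has camera coordinates R X + t. Camera axes: x right, y down, z forward; pixel columns grow to the right and rows downward; lengths in m; the calibration is good to about 2 mm. A picture is of the moment at which its call begins: read the wrist's pose just before it. get_calibration takes no time and is no camera call; for the wrist camera it gives the pose at the moment of the call.
- env.close_job(): hands the job in; it is judged then, once.
The state is a dict: "time_s": time; "qpos": joint angles; "joint_vel": joint speeds; "joint_torque": joint torques, N m; "tool_pos": TCP position; "orientation": TCP orientation; "force": force on the tool from outside, world axes, zero at the start; "moment": the same for the moment, N m; "width": finger opening in m; "grasp_force": force on a finger pad.
Only numpy, scipy, OpenCV 4.12 (cv2) and the standard library are available. Lean on these libraries where they do the work, as an engineer would, in place of code of your own. Each camera call takes 0.05 s, during which the arm holds its last target. There are 200 camera calls.

## Task

Lay the white ceramic bar and the dark ceramic plate flat in the two pockets of the vacuum chuck that fit them, set down rather than dropped. Then screw the bleed valve's yellow winged thumbscrew in (clockwise) until it seats, without forcing it, back it off a quarter turn, and finish with the thumbscrew still gripped and held there. Leave everything else on the bench where it is.

Things in the scene. Friction and masses are not known exactly. Their poses are not given: they have to be found in the camera images.
- station: the vacuum chuck station, fixed to the bench: a wooden board 190 (x) x 300 (y) mm, 10 thick, with an aluminium chuck plate and, along y = 85, a 30 mm wide manifold bar (top 32 above the bench) with bleed valve and gauge. Origin: centre of the board's underside, z up. Chuck: 140 (x) x 160 (y), centred at y = -60, its top 35 above the bench, with two pockets 5 deep. The thumbscrew's axis is at (-30, 85)
- gauge (a point): centre of the upward dial of the round vacuum gauge, 48 mm across, 56 mm above the bench, 95 mm beyond (station +x) the thumbscrew's axis; axes as the station's. Its red needle turns with the thumbscrew and points to station (-x, -y) when shut. Behind it, centred 285 mm beyond the station's origin and fixed with it, stands a blue pump 100 (x) x 200 (y) mm, 191 high
- bar_pocket (a point): centre of the floor of the long pocket, 108 x 30 mm, its long side along this point's x axis; floor 30 mm above the bench, rim 5 mm higher, all four rims chamfered
- plate_pocket (a point): centre of the floor of the short wide pocket, 46 mm along this point's x axis and 74 mm along its y axis; floor 30 mm above the bench, rim 5 mm higher, chamfered. Its long side is at right angles to that of the bar pocket; axes of both pocket points are parallel to the station's
- bar: loose white ceramic bar 100 (x) x 22 (y) x 14 (z) mm, about 110 g; origin at the centre of its underside, z up. Starts flat on the bench
- plate: loose dark grey ceramic plate 66 (x) x 38 (y) x 14 (z) mm, about 110 g; origin at the centre of its underside, z up. Starts flat on the bench
- bleed_screw (a joint): angle of the bleed thumbscrew, rad, about a vertical axis: 0 = on its hard seat (turns no further in), growing as it is unscrewed, counter-clockwise seen from above; pi/2 = a quarter turn open. Starts open by less than half a turn. Stays where it is left (friction 0.05 N m); does not rise or sink as it turns. At the seat it stops dead
- wing: the thumbscrew's yellow wing: upright bar 44 (x) x 10 (y) x 16 (z) mm on a stem 8 mm across; origin at the centre of its underside, 60 mm above the bench. x lies along the bar, black mark on its +x arm; grip it across y. When seated its x axis is that of the station. Below it the stem is free for 20 mm, then comes the brass bonnet (25 across, top 40 above the bench)
- wing_grip (a point): middle of the wing on the screw's axis, 68 mm above the bench; axes as the wing's
- spacer: loose brass block 75 x 30 x 14 mm that does not belong in the chuck; origin at the centre of its underside. Leave alone
- crucible: small white ceramic cup, 44 across and 45 high, origin at its underside. Leave alone
- flange: steel vacuum flange with a red band, 55 across and 30 high, origin at its underside. Leave alone
- tweezers: steel tweezers about 135 long, 9 high, origin at the underside near the middle. Leave alone
- jar: squat amber jar with blue lid, 56 across, 60 high, origin at its underside. Leave alone
- driver: screwdriver lying flat, origin at its underside. Leave alone

How it is judged:
By the outcome, as a careful person would: the job done as asked, in the order asked, and still so for the second after the job is handed in, while the arm keeps its last pose, push and grip.
It also fails if it takes over 72 s, if anything falls off the work surface, if the arm or the gripper's body presses on something with over 40 N, if the wrist force passes 120 N, or if a joint passes its speed limit or range.

## Working session

There is one attempt and no reset: what is moved stays moved. The work goes in short steps, Python scripts to look and compute and a tool call to move; the robot and the scene stay as the last step left them, time stands still between calls to the robot, and variables do not carry over. Pictures are saved under pics/ and viewed, at most 10 in all, crops included, and the job is handed in when it is done.

Besides the shell and the picture viewer there is one more tool, called as name([rows], argument=value, ...), one row to a line, values as JSON. send_rows: Moves the arm, as the interface text tells. Its arguments: {"type":"object","properties":{"series":{"type":"array"},"newtons":{"type":"number"}},"required":["series"]}

```bash
ls; mkdir -p pics; python3 - <<'E'
from rig import env
import cv2
print(env.state(), env.grip_point_offset)
for n in ("top","scene"):
    c=env.get_calibration(n); print(n,c)
    cv2.imwrite(f"pics/{n}0.png",env.camera(n))
print(env.get_calibration("wrist"))
E
```

```text
pics
{'time_s': 0.0, 'qpos': array([-1.40318506,  0.53714013, -0.00447251,  1.5388793 ,  0.00261765,
        1.06727053, -0.07115447]), 'joint_vel': array([ 7.64524086e-05,  2.39843596e-03, -5.53066443e-05, -4.71317329e-04,
       -1.84805212e-04,  8.41642044e-05, -1.62415071e-03]), 'joint_torque': array([ 7.08746556e-04, -5.70979571e+01,  9.91050638e-01, -2.51601255e+01,
       -5.62247867e-02,  1.79883552e-02,  1.61226617e-04]), 'tool_pos': array([0.15045583, 0.63171826, 0.23785321]), 'orientation': array([-3.13990562e+00,  1.22380237e-04,  2.90793663e+00]), 'force': array([-0.49180623, -0.56959512,  0.36531412]), 'moment': array([ 0.00279622, -0.0087097 ,  0.0183227 ]), 'grasp_force': 0.0, 'width': 0.08806695639824556} 0.0187
top {'K': array([[482.67209866,   0.        , 314.73997014],
       [  0.        , 482.67209866, 195.09646383],
       [  0.        ,   0.        ,   1.        ]]), 'k1': -0.11163248011792196, 'R': array([[ 0.02693103, -0.99962342,  0.00526598],
       [-0.99080692, -0.02739141, -0.1324815 ],
       [ 0.13257586, -0.00164971, -0.99117149]]), 't': array([0.00487308, 0.5861584 , 1.44737139])}
scene {'K': array([[448.80808486,   0.        , 317.45214247],
       [  0.        , 448.80808486, 200.42258559],
       [  0.        ,   0.        ,   1.        ]]), 'k1': 0.04452939734578878, 'R': array([[-0.82900247,  0.55895697, -0.0179447 ],
       [ 0.38984702,  0.5545902 , -0.73515237],
       [-0.40096659, -0.61643882, -0.67766435]]), 't': array([ 0.47525147, -0.18150423,  1.58827229])}
{'K': array([[285.88026604,   0.        , 318.20411191],
       [  0.        , 285.88026604, 201.71154996],
       [  0.        ,   0.        ,   1.        ]]), 'k1': -0.05135075935363165, 'R': array([[ 0.23156825,  0.97281718, -0.0016974 ],
       [ 0.92797327, -0.22036933,  0.30050452],
       [ 0.29196191, -0.07116244, -0.95377888]]), 't': array([-0.64828179, -0.04004743,  0.39111727])}
```

View pics/top0.png

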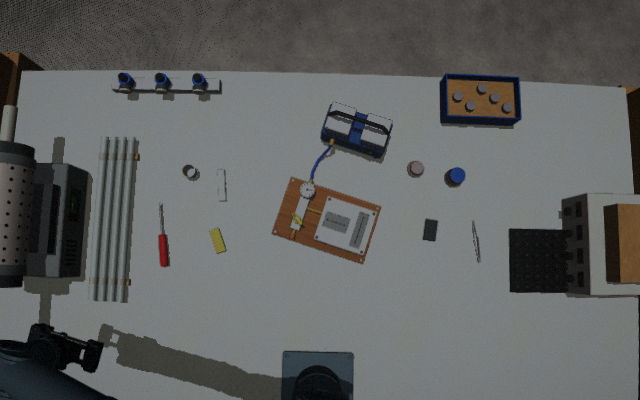

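View pics/scene0.png

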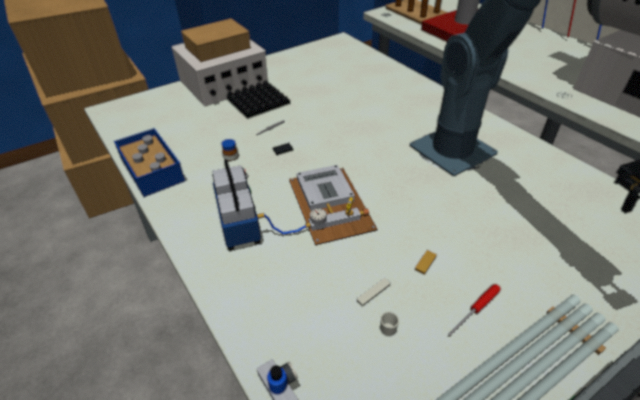

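Top view: the station board has corners at about (290,178), (381,206), (363,263) and (272,234). The white bar is at (222,185), the dark plate at (430,230), the brass spacer at (218,240) and the thumbscrew at about (297,220). The pump is behind the station at (357,130).

```bash
cat > h.py <<'E'
import numpy as np, cv2
from rig import env
from scipy.spatial.transform import Rotation as Ro
def ray(cal,uv):
    K=cal["K"]; p=np.atleast_2d(np.array(uv,float)); d=(p-K[:2,2])/[K[0,0],K[1,1]]
    s=d.copy()
    for _ in range(20): s=d/(1+cal["k1"]*(s**2).sum(1,keepdims=True))
    return np.c_[s,np.ones(len(s))]@cal["R"]
def cc(cal): return -cal["R"].T@cal["t"]
def unproj(cal,uv,z):
    r=ray(cal,uv); c=cc(cal); return c+r*((z-c[2])/r[:,2])[:,None]
def proj(cal,X):
    X=np.atleast_2d(X)@cal["R"].T+cal["t"]; s=X[:,:2]/X[:,2:]
    s=s*(1+cal["k1"]*(s**2).sum(1,keepdims=True)); K=cal["K"]
    return s*[K[0,0],K[1,1]]+K[:2,2]
def tool(): # commanded assumed = measured
    s=env.state(); return np.array(s["tool_pos"]),Ro.from_euler("xyz",s["orientation"]).as_matrix()
def togo(X,yaw=None):
    """shift in tool axes to TCP target X; turn (deg) so tool y axis lies along world angle yaw (mod 180)"""
    p,R=tool(); d=R.T@(np.array(X)-p); 
    if yaw is None: return d.round(4)
    cur=np.arctan2(R[1,1],R[0,1]); t=-(np.degrees(yaw-cur)); t=(t+90)%180-90  # tool z down
    return d.round(4), round(t,2)
def snap(name,f=None):
    cal=env.get_calibration(name); im=env.camera(name)
    if f: cv2.imwrite("pics/"+f,im)
    return cal,im
E
python3 - <<'E'
from h import *
cal,im=snap("top")
c=im[90:280,170:500]; cv2.imwrite("pics/crop.png",cv2.resize(c,None,fx=2.4,fy=2.4,interpolation=cv2.INTER_CUBIC))
print("station",unproj(cal,[(290,178),(381,206),(363,263),(272,234)],.01).round(3).tolist())
print("bar",unproj(cal,[(222,185)],.014).round(3),"plate",unproj(cal,[(430,230)],.014).round(3),"spacer",unproj(cal,[(218,240)],.014).round(3),"wing",unproj(cal,[(297,220)],.07).round(3))
w=env.get_calibration("wrist"); p,R=tool(); print("cam in tool",R.T@(cc(w)-p),"view dir",R.T@w["R"][2]); print(R)
E
```

```text
station [[0.642, 0.1, 0.01], [0.561, -0.188, 0.01], [0.382, -0.134, 0.01], [0.464, 0.15, 0.01]]
bar [[0.613 0.314 0.014]] plate [[ 0.489 -0.342  0.014]] spacer [[0.44  0.317 0.014]] wing [[0.505 0.072 0.07 ]]
cam in tool [ 0.07942715 -0.00074097 -0.1460511 ] view dir [-3.00377885e-01 -1.40018366e-04  9.53820270e-01]
[[-9.72805303e-01  2.31624281e-01 -1.85550206e-04]
 [ 2.31624325e-01  9.72804450e-01 -1.29422321e-03]
 [-1.19269455e-04 -1.30200515e-03 -9.99999145e-01]]
```

View pics/crop.png

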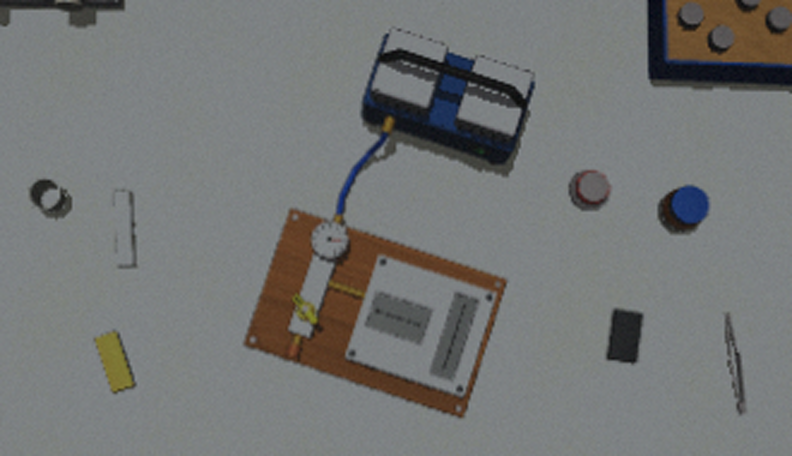

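Top crop: gauge needle and wing suggest the screw is about 58° open. The station is at about (0.512,-0.018) with yaw near -16°. I'll move above the bar and look from there.

```bash
python3 - <<'E'
from h import *
print(togo([.605,.314,.17],np.radians(97)))
E
```

```text
(array([-0.5157, -0.2038,  0.0684]), np.float64(-20.39))
```

send_rows([
  [100,[-0.516,-0.204,0.068],-20],
  [100,[-0.516,-0.204,0.068],-20],
  [100,[-0.516,-0.204,0.068],-20],
  [100,[-0.516,-0.204,0.068],-20],
  [100,[-0.516,-0.204,0.068],-20],
  [100,[-0.516,-0.204,0.068],-20],
  [100,[-0.516,-0.204,0.068],-20],
  [100,[-0.516,-0.204,0.068],-20],
  [100,[-0.516,-0.204,0.068],-20],
  [100,[-0.516,-0.204,0.068],-20],
  [100,[-0.516,-0.204,0.068],-20],
  [100,[-0.516,-0.204,0.068],-20],
], newtons=20)

```text
time_s: 1.15
tool_pos: [0.5586, 0.3464, 0.1775]
orientation: [-3.141, -0.0, -3.026]
force: [0.4, 1.8, 0.2]
width: 0.0882
grasp_force: 0.0
```

send_rows([
  [100,[-0.03,-0.025,0.006],0],
  [100,[-0.03,-0.025,0.006],0],
  [100,[-0.03,-0.025,0.006],0],
  [100,[-0.03,-0.025,0.006],0],
])

```text
time_s: 1.48
tool_pos: [0.5892, 0.3271, 0.1715]
orientation: [3.141, -0.001, -3.026]
force: [0.2, 0.3, -0.0]
width: 0.0881
grasp_force: 0.0
```

```bash
python3 - <<'E'
from h import *
cal,im=snap("wrist","w1.png"); p,R=tool(); print(p, env.state()["joint_vel"].round(3))
g=cv2.cvtColor(im,cv2.COLOR_BGR2HSV)
print(proj(cal,[[.613,.314,.014]]), g[::60,::90,2])
E
```

```text
[0.58856558 0.32803447 0.17170367] [-0.015 -0.009 -0.008  0.002  0.001 -0.     0.   ]
[[304.31071149 207.13519039]] [[121 170 108 173 174 170 170  84]
 [161  77 170 109 175 172 172 160]
 [ 90  59 171 105 171 171 174 128]
 [172 129 172 171 107 175 171 118]
 [170 174 174 171 175 171 106 148]
 [ 12  17  26  47  49  26  31  11]
 [ 11  19  10 173 171  58  58  12]]
```

View pics/w1.png

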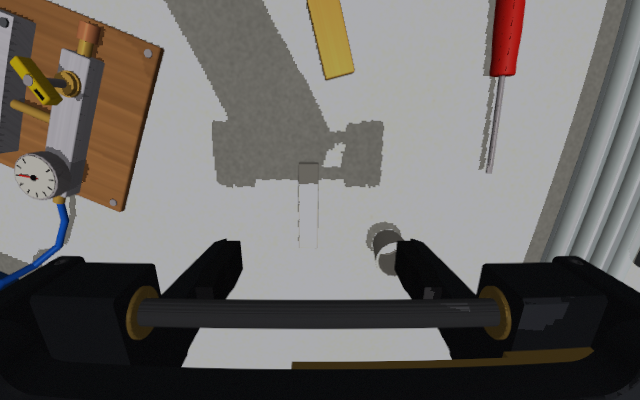

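The wrist view shows the bar from about (300,163) to (318,248), partly in the gripper's shadow. The crucible is at (385,250) and clear of it. Next I'll fit the bar's edges.

```bash
python3 - <<'E'
from h import *
im=cv2.imread("pics/w1.png"); g=cv2.cvtColor(im,cv2.COLOR_BGR2GRAY)
for r in (170,175,195,210,225,240): print(r,g[r,292:328].tolist())
for c in (304,309,314): print(c,g[154:172,c].tolist(),g[238:258,c].tolist())
cal=None
E
```

```text
170 [107, 105, 104, 103, 106, 102, 90, 99, 101, 101, 101, 101, 101, 101, 101, 101, 100, 101, 102, 101, 101, 101, 101, 101, 100, 98, 93, 103, 106, 108, 108, 106, 104, 101, 101, 102]
175 [108, 106, 104, 103, 106, 100, 85, 99, 101, 101, 101, 101, 101, 101, 101, 101, 101, 100, 101, 101, 101, 101, 101, 101, 101, 98, 95, 105, 105, 104, 105, 106, 108, 108, 108, 106]
195 [171, 171, 171, 171, 171, 156, 126, 170, 171, 171, 171, 171, 171, 171, 171, 171, 171, 171, 171, 172, 171, 172, 171, 171, 171, 164, 153, 171, 171, 171, 171, 171, 171, 171, 171, 171]
210 [171, 171, 170, 171, 171, 155, 119, 168, 171, 171, 171, 171, 171, 171, 171, 171, 171, 171, 171, 171, 171, 171, 171, 171, 170, 160, 154, 171, 171, 171, 171, 170, 170, 170, 170, 170]
225 [171, 171, 171, 170, 171, 159, 127, 164, 171, 171, 172, 171, 171, 171, 171, 171, 171, 171, 171, 171, 171, 171, 171, 171, 168, 154, 152, 171, 170, 170, 171, 171, 171, 171, 171, 171]
240 [171, 171, 171, 171, 171, 159, 123, 160, 171, 171, 171, 171, 171, 171, 171, 171, 171, 171, 171, 171, 171, 171, 171, 171, 168, 164, 170, 170, 171, 171, 171, 171, 171, 171, 170, 171]
304 [105, 108, 107, 106, 107, 105, 101, 95, 77, 71, 93, 100, 101, 101, 101, 101, 101, 101] [171, 171, 171, 171, 171, 171, 171, 171, 171, 170, 171, 171, 171, 171, 171, 171, 171, 172, 171, 171]
309 [106, 106, 104, 104, 103, 101, 101, 96, 77, 71, 93, 100, 101, 101, 101, 101, 101, 102] [171, 171, 171, 171, 171, 171, 171, 171, 171, 171, 171, 171, 171, 171, 171, 171, 171, 171, 171, 171]
314 [106, 107, 108, 108, 106, 104, 104, 98, 77, 69, 96, 101, 101, 101, 101, 101, 101, 101] [171, 171, 171, 171, 171, 171, 171, 171, 171, 171, 168, 171, 171, 171, 171, 171, 171, 171, 171, 172]
```

```bash
python3 - <<'E'
from h import *
cal=env.get_calibration("wrist")
L=unproj(cal,[(298.8,175),(298.8,240)],.014);Rr=unproj(cal,[(317,175),(316.2,240)],.014)
N=unproj(cal,[(308,164)],.014)[0]
d=(L[1]-L[0])/np.linalg.norm(L[1]-L[0]); d2=(Rr[1]-Rr[0]);d2/=np.linalg.norm(d2)
print(np.degrees(np.arctan2(d[1],d[0])),np.degrees(np.arctan2(d2[1],d2[0])))
d=d+d2; d/=np.linalg.norm(d); n=np.array([-d[1],d[0],0]); print("width",[ (a-b)@n for a,b in zip(L,Rr)])
m=(L.mean(0)+Rr.mean(0))/2; c=m+((N-m)@d+.05)*d; print("centre",c); yaw=np.arctan2(d[1],d[0])
e=c+.05*d; print("far end px",proj(cal,[e]))
print(togo([c[0],c[1],.10],yaw+np.pi/2), tool()[0])
E
```

```text
5.543398661450339 5.9504340991539895
width [np.float64(-0.0197059967030737), np.float64(-0.02025324664578261)]
centre [0.61339049 0.31900254 0.014     ]
far end px [[307.45054064 248.50387399]]
(array([-0.0237, -0.0119,  0.0717]), np.float64(0.97)) [0.58856558 0.32803447 0.17170367]
```

send_rows([
  [50,[-0.0235,-0.012,0.04],1],
  [50,[-0.0235,-0.012,0.08],1],
  [50,[-0.0235,-0.012,0.11],1],
  [50,[-0.0235,-0.012,0.13],1],
  [50,[-0.0235,-0.012,0.145],1],
  [50,[-0.0235,-0.012,0.145],1],
  [50,[-0.0235,-0.012,0.145],1],
])

```text
time_s: 2.12
tool_pos: [0.6141, 0.3186, 0.0273]
orientation: [3.141, -0.0, -3.042]
force: [0.0, -0.5, -0.0]
width: 0.0446
grasp_force: 0.0
```

```bash
python3 - <<'E'
from h import *
print(togo([.6134,.319,.008],np.radians(95.75)),tool()[0])
E
```

```text
(array([0.0006, 0.0005, 0.0193]), np.float64(-0.05)) [0.61407856 0.31858951 0.02731155]
```

send_rows([
  [50,[0.0005,0.0005,0.01],0],
  [50,[0.0005,0.0005,0.0195],0],
  [50,[0.0005,0.0005,0.0195],0],
  [12,[0.0005,0.0005,0.0195],0],
  [12,[0.0005,0.0005,0.0195],0],
  [12,[0.0005,0.0005,0.0195],0],
  [12,[0.0005,0.0005,0.0195],0],
  [12,[0.0005,0.0005,0.0195],0],
  [12,[0.0005,0.0005,0.0195],0],
], newtons=20)

```text
time_s: 2.87
tool_pos: [0.6146, 0.3179, 0.008]
orientation: [3.141, 0.001, -3.044]
force: [-0.6, -1.0, 2.3]
width: 0.0219
grasp_force: 20.0
```

send_rows([
  [12,[0,0,-0.02],0],
  [12,[0,0,-0.06],0],
  [12,[0,0,-0.1],0],
  [12,[0,0,-0.14],0],
])

```text
time_s: 3.2
tool_pos: [0.6134, 0.3173, 0.1483]
orientation: [-3.141, -0.002, -3.044]
force: [2.3, 1.2, -2.4]
width: 0.0215
grasp_force: 20.0
```

```bash
python3 - <<'E'
from h import *
cal=env.get_calibration("top")
P=unproj(cal,[(359.6,230),(335.8,222)],.032); print(P)
a=np.radians(-16); x=np.array([np.cos(a),np.sin(a),0])
b=P[0]+.07*x; b[2]=.16
print(b,togo(b,a+np.pi/2),tool()[0])
E
```

```text
[[ 0.48245824 -0.11975969  0.032     ]
 [ 0.50513546 -0.04610155  0.032     ]]
[ 0.54974656 -0.13905431  0.16      ] (array([ 0.108 , -0.4479, -0.0112]), np.float64(21.6)) [0.61344444 0.31728437 0.14831144]
```

send_rows([
  [12,[0.108,-0.448,-0.011],21.5],
  [12,[0.108,-0.448,-0.011],21.5],
  [12,[0.108,-0.448,-0.011],21.5],
  [12,[0.108,-0.448,-0.011],21.5],
  [12,[0.108,-0.448,-0.011],21.5],
  [12,[0.108,-0.448,-0.011],21.5],
  [12,[0.108,-0.448,-0.011],21.5],
  [12,[0.108,-0.448,-0.011],21.5],
  [12,[0.108,-0.448,-0.011],21.5],
  [12,[0.108,-0.448,-0.011],21.5],
  [12,[0.108,-0.448,-0.011],21.5],
  [12,[0.108,-0.448,-0.011],21.5],
])

```text
time_s: 4.2
tool_pos: [0.5478, -0.1494, 0.1589]
orientation: [-3.136, 0.001, 2.853]
force: [-0.5, -0.9, -1.1]
width: 0.0216
grasp_force: 20.0
```

send_rows([
  [12,[0,-0.03,0],0],
  [12,[0,-0.03,0],0],
  [12,[0,-0.03,0],0],
  [12,[0,-0.03,0],0],
])

```text
time_s: 4.53
tool_pos: [0.5423, -0.1666, 0.1583]
orientation: [3.141, -0.0, 2.864]
force: [-0.0, 0.2, -1.1]
width: 0.0219
grasp_force: 20.0
```

```bash
python3 - <<'E'
from h import *
p,R=tool(); cal,im=snap("wrist","w2.png"); print(p,R[:,1],env.state()["joint_vel"].round(3))
E
```

```text
[ 0.54228431 -0.16662528  0.1582607 ] [2.73634900e-01 9.61833446e-01 6.03708433e-04] [-0.008 -0.001 -0.004 -0.003  0.003  0.001  0.003]
```

View pics/w2.png

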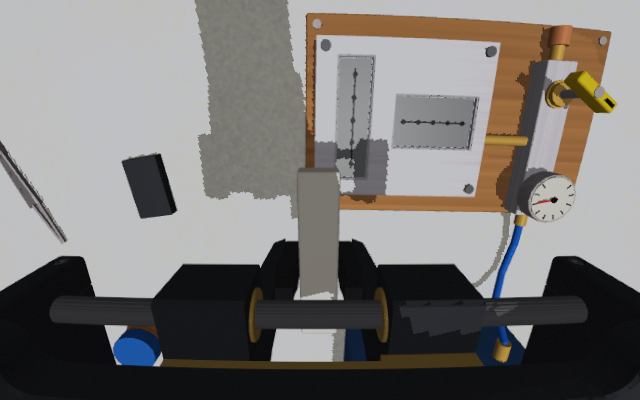

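View w2: the bar is held at (318,200). The chuck corners are near (317,36), (499,41) and (477,197). The bar pocket spans about (337,56) to (369,180), and the plate pocket about (396,94) to (479,150). The plate is at (148,186) and the gauge needle points left. Next I'll fit the station pose to the corners.

```bash
python3 - <<'E'
from h import *
from scipy.optimize import least_squares
cal=env.get_calibration("wrist"); im=cv2.imread("pics/w2.png"); g=cv2.cvtColor(im,cv2.COLOR_BGR2GRAY)
def sub(pts): return cv2.cornerSubPix(g,np.array(pts,np.float32).reshape(-1,1,2),(4,4),(-1,-1),(3,50,.01)).reshape(-1,2)
ch=[(-.07,-.14,.035),(-.07,.02,.035),(.07,.02,.035)]; bo=[(-.095,-.15,.01),(-.095,.15,.01)]
M=np.array(ch+bo); px=sub([(317,36),(499,41),(477,197),(307,14),(610,32)]); print(px.round(1).tolist())
def T(q,M):
    c,s=np.cos(q[2]),np.sin(q[2]); return np.c_[q[0]+c*M[:,0]-s*M[:,1],q[1]+s*M[:,0]+c*M[:,1],M[:,2]]
r=least_squares(lambda q:(proj(cal,T(q,M))-px).ravel(),[.51,-.018,-.28],loss="soft_l1"); q=r.x
print(q,np.degrees(q[2]),(proj(cal,T(q,M))-px).round(1).tolist())
np.save("q.npy",q)
def st(uv,z):
    P=unproj(cal,uv,z)-[q[0],q[1],0]; c,s=np.cos(q[2]),np.sin(q[2]); return np.c_[P[:,0]*c+P[:,1]*s,-P[:,0]*s+P[:,1]*c]
pb=sub([(338,56),(375,56)]); pp=sub([(396,94),(479,97),(474,151),(393,147)])
print("bar rim",pb.tolist(),st(pb,.035).round(4).tolist()); print("plate rim",pp.tolist(),st(pp,.035).round(4).tolist(),st(pp,.03).round(4).tolist())
for rr in (70,100,115): print(rr,g[rr,325:385].tolist())
for rr in (122,): print(rr,g[rr,384:402].tolist(),g[rr,468:490].tolist())
for c in (430,): print(c,g[84:106,c].tolist(),g[140:160,c].tolist())
print(g[46:66,347].tolist(),g[170:192,347].tolist())
E
```

```text
[[315.79998779296875, 34.70000076293945], [500.29998779296875, 42.400001525878906], [477.0, 197.0], [305.1000061035156, 14.399999618530273], [610.7000122070312, 31.200000762939453]]
[ 0.51251677 -0.01570669 -0.28861537] -16.536442467508103 [[0.2, 1.7], [-0.4, 0.5], [-2.3, -0.1], [0.4, -1.0], [1.6, -0.9]]
bar rim [[338.08880615234375, 55.03997802734375], [373.86260986328125, 56.0062255859375]] [[-0.0556, -0.1208], [-0.0555, -0.0899]]
plate rim [[395.6913146972656, 93.49858093261719], [476.80517578125, 96.69149780273438], [474.0, 151.0], [393.0, 147.0]] [[-0.0251, -0.0684], [-0.0245, 0.006], [0.0245, 0.0113], [0.0224, -0.0669]] [[-0.0254, -0.0672], [-0.0248, 0.0087], [0.0251, 0.0141], [0.0229, -0.0656]]
70 [192, 192, 192, 192, 192, 192, 192, 192, 192, 192, 192, 188, 172, 160, 152, 143, 143, 143, 143, 143, 143, 143, 143, 143, 143, 142, 143, 142, 142, 123, 76, 131, 142, 143, 142, 142, 142, 142, 143, 142, 142, 142, 143, 143, 142, 141, 156, 132, 143, 101, 182, 192, 192, 192, 192, 192, 192, 192, 192, 192]
100 [192, 192, 192, 192, 192, 192, 192, 192, 192, 192, 188, 172, 161, 162, 148, 148, 1
[... 452 characters left out ...]
51, 182, 192, 192, 192, 192, 192, 192, 192, 192, 192, 192, 192, 192]
122 [192, 193, 192, 192, 192, 192, 192, 192, 192, 171, 156, 147, 146, 146, 146, 145, 127, 56] [125, 125, 132, 130, 69, 121, 129, 151, 183, 186, 186, 185, 185, 185, 184, 184, 184, 184, 184, 174, 127, 112]
430 [192, 192, 192, 192, 192, 192, 192, 192, 192, 192, 182, 145, 129, 162, 134, 135, 135, 135, 135, 135, 135, 136] [136, 136, 136, 136, 136, 136, 135, 141, 149, 142, 192, 192, 192, 192, 192, 192, 192, 192, 192, 192]
[191, 192, 192, 192, 192, 192, 192, 187, 152, 142, 115, 154, 148, 140, 140, 141, 140, 141, 142, 141] [147, 146, 146, 147, 146, 146, 156, 110, 123, 119, 181, 192, 192, 192, 192, 192, 192, 192, 192, 192, 192, 136]
```

```bash
python3 - <<'E'
from h import *
cal=env.get_calibration("wrist"); im=cv2.imread("pics/w2.png"); g=cv2.cvtColor(im,cv2.COLOR_BGR2GRAY).astype(float)
def edge(line,lo,hi,rev=False,th=178):
    a=line[lo:hi]; idx=np.where(a<th)[0]; i=idx[-1] if rev else idx[0]
    j=i+1 if rev else i-1; return lo+i+(th-a[i])/(a[j]-a[i])*(j-i)
def ang(P):
    v=np.polyfit(P[:,0],P[:,1],1) if np.ptp(P[:,0])>np.ptp(P[:,1]) else None
    return np.degrees(np.arctan(v[0])) if v is not None else np.degrees(np.arctan2(1,np.polyfit(P[:,1],P[:,0],1)[0]))
rows=list(range(62,132,6)); bl=unproj(cal,[(edge(g[r],326,345),r) for r in rows],.035); br=unproj(cal,[(edge(g[r],360,382,True),r) for r in rows],.035)
cols=list(range(343,352,2)); bt=unproj(cal,[(c,edge(g[:,c],45,62)) for c in cols],.035); bb=unproj(cal,[(c,edge(g[:,c],165,190,True)) for c in cols],.035)
cols=list(range(402,470,6)); pt=unproj(cal,[(c,edge(g[:,c],84,104)) for c in cols],.035); pb=unproj(cal,[(c,edge(g[:,c],138,158,True)) for c in cols],.035)
rows=list(range(100,146,5)); pl=unproj(cal,[(edge(g[r],384,400),r) for r in rows],.035); pr=unproj(cal,[(edge(g[r],466,482,True),r) for r in rows],.035)
A=[ang(bl),ang(br),ang(pt)-90,ang(pb)-90,ang(pl),ang(pr)]; print(np.round(A,2)); 
a=np.radians(np.median(A)); x=np.array([np.cos(a),np.sin(a)]);y=np.array([-x[1],x[0]])
f=lambda P,u:np.median(P[:,:2]@u)
for n,(x0,x1,y0,y1) in dict(bar=(bt,bb,bl,br),plate=(pt,pb,pl,pr)).items():
    X=[f(x0,x),f(x1,x)];Y=[f(y0,y),f(y1,y)]; print(n,"size",X[1]-X[0],Y[1]-Y[0],"centre",np.mean(X)*x+np.mean(Y)*y)
print(np.degrees(a))
E
```

```text
[-16.83 -16.83 -16.67 -16.84 -26.58 -17.3 ]
bar size 0.11138452224233286 0.033459885710608955 centre [ 0.48136402 -0.11628566]
plate size 0.04933400299190083 0.07753618339483928 centre [ 0.50313813 -0.04439666]
-16.83046953719635
```

```bash
python3 - <<'E'
from h import *
cal=env.get_calibration("wrist"); p,R=tool(); g=cv2.cvtColor(cv2.imread("pics/w2.png"),cv2.COLOR_BGR2GRAY)
for r in (185,215,230): print(r,g[r,290:304].tolist(),g[r,330:346].tolist())
print(g[160:178,318].tolist())
for e in ([p+R@[.05,.011*s,-.006] for s in (-1,1)]): print(proj(cal,[e]))
a=np.radians(-16.83); c=np.array([.4814,-.1163])+.001*np.array([np.cos(a),np.sin(a)])
print(togo([*c,.06],a+np.pi/2),togo([*c,.039]),c)
E
```

```text
185 [125, 124, 122, 120, 118, 118, 113, 100, 110, 115, 118, 118, 117, 118] [117, 118, 117, 117, 117, 117, 118, 116, 111, 120, 161, 192, 192, 192, 192, 192]
215 [180, 125, 125, 125, 124, 122, 122, 117, 104, 112, 116, 118, 118, 117] [118, 117, 118, 117, 117, 117, 117, 113, 112, 152, 192, 192, 192, 192, 192, 192]
230 [192, 192, 192, 192, 192, 192, 192, 181, 130, 109, 115, 118, 118, 117] [118, 118, 118, 118, 117, 118, 117, 111, 117, 160, 192, 192, 192, 192, 192, 192]
[105, 105, 106, 106, 107, 106, 105, 96, 85, 82, 83, 84, 105, 114, 116, 118, 117, 118]
[[297.77831993 173.47362873]]
[[341.91037113 173.48017613]]
(array([0.0713, 0.0311, 0.0983]), np.float64(1.02)) [0.0713 0.0311 0.1193] [ 0.48235717 -0.11658953]
```

send_rows([
  [12,[0.035,0.016,0.01],1],
  [12,[0.0713,0.031,0.02],1],
  [12,[0.0713,0.031,0.055],1],
  [12,[0.0713,0.031,0.08],1],
  [12,[0.0713,0.031,0.098],1],
  [12,[0.0713,0.031,0.098],1],
  [12,[0.0713,0.031,0.098],1],
])

```text
time_s: 5.17
tool_pos: [0.482, -0.117, 0.0601]
orientation: [3.141, -0.002, 2.849]
force: [0.0, 0.6, -0.7]
width: 0.0214
grasp_force: 20.0
```

```bash
python3 - <<'E'
from h import *
a=np.radians(-16.83)
print(togo([.48236,-.1166,.038],a+np.pi/2),tool()[0])
E
```

```text
(array([-0.0003,  0.0005,  0.0221]), np.float64(0.04)) [ 0.48195424 -0.11695187  0.06009266]
```

send_rows([
  [12,[0,0.0005,0.009],0],
  [12,[0,0.0005,0.015],0],
  [12,[0,0.0005,0.019],0],
  [12,[0,0.0005,0.0205],0],
  [12,[0,0.0005,0.0215],0],
  [12,[0,0.0005,0.022],0],
  [12,[0,0.0005,0.022],0],
  [12,[0,0.0005,0.022],0],
])

```text
time_s: 5.83
tool_pos: [0.4825, -0.1178, 0.0386]
orientation: [3.142, 0.0, 2.847]
force: [0.1, -0.5, -0.3]
width: 0.0218
grasp_force: 20.0
```

send_rows([
  [12,[0,0,0.0007],0],
  [12,[0,0,0.0007],0],
  [12,[0,0,0.0007],0],
])

```text
time_s: 6.08
tool_pos: [0.4825, -0.1178, 0.0379]
orientation: [3.142, 0.0, 2.847]
force: [0.2, -0.5, 0.2]
width: 0.0218
grasp_force: 20.0
```

send_rows([
  [12,[0,0,0.0005],0],
  [12,[0,0,0.0005],0],
  [28,[0,0,0.0005],0],
  [40,[0,0,0.0005],0],
  [40,[0,0,0.0005],0],
  [40,[0,0,0.0005],0],
  [40,[0,0,-0.015],0],
  [40,[0,0,-0.05],0],
  [40,[0,0,-0.09],0],
  [40,[0,0,-0.12],0],
  [40,[0,0,-0.12],0],
  [40,[0,0,-0.12],0],
])

```text
time_s: 7.08
tool_pos: [0.4835, -0.1178, 0.1592]
orientation: [3.141, 0.004, 2.847]
force: [-1.1, 0.0, -0.9]
width: 0.0353
grasp_force: 0.0
```

```bash
python3 - <<'E'
from h import *
cal=env.get_calibration("top")
a=np.radians(-16.83)
im=cv2.imread("pics/top0.png"); g=cv2.cvtColor(im,cv2.COLOR_BGR2GRAY)
m=(g[215:245,420:442]<60).astype(np.uint8); c=max(cv2.findContours(m,0,2)[0],key=cv2.contourArea).reshape(-1,2)+[420,215]
P=unproj(cal,c,.014)[:,:2].astype(np.float32); r=cv2.minAreaRect(P); print(r)
print(cv2.boxPoints(r))
p,_=tool();print(p,togo([r[0][0]+.05,r[0][1],.17]))
cal2,im2=snap("wrist","w3.png")
E
```

```text
((0.48992857336997986, -0.3423861861228943), (0.03836146369576454, 0.06466067582368851), 82.36145782470703)
[[ 0.45533556 -0.3570993 ]
 [ 0.5194224  -0.36569417]
 [ 0.5245216  -0.32767308]
 [ 0.46043473 -0.3190782 ]]
[ 0.48346651 -0.11782887  0.15922514] [-0.1193 -0.1985 -0.0105]
```

```bash
python3 - <<'E'
from h import *
s=env.state();print(s["qpos"].round(3)); print(togo([.49,-.342,.15],np.radians(82.4)))
E
```

```text
[ 0.025  0.394  0.152  2.015 -0.087  0.739  1.505]
(array([-0.0726, -0.2125,  0.0078]), np.float64(-9.29))
```

View pics/w3.png

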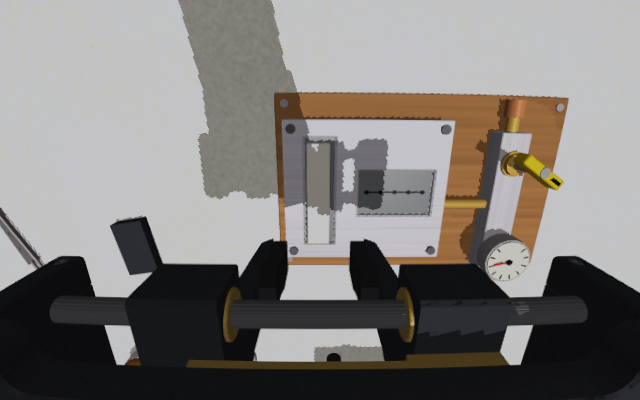

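The bar lies flat in its pocket, with the bar spanning about (320,140) to (320,243) in the image. Now the plate. From the joint 7 range I'll turn it the -99° way when placing it.

send_rows([
  [60,[-0.012,-0.035,0],-7],
  [60,[-0.03,-0.07,0],-9.3],
  [60,[-0.0436,-0.1115,0.003],-9.3],
  [60,[-0.055,-0.15,0.005],-9.3],
  [60,[-0.065,-0.19,0.008],-9.3],
  [60,[-0.0726,-0.2125,0.008],-9.3],
  [60,[-0.0726,-0.2125,0.008],-9.3],
  [60,[-0.0726,-0.2125,0.008],-9.3],
  [60,[-0.0726,-0.2125,0.008],-9.3],
])

```text
time_s: 7.88
tool_pos: [0.4895, -0.3403, 0.148]
orientation: [3.139, -0.003, 3.01]
force: [-0.6, 1.3, 0.1]
width: 0.0531
grasp_force: 0.0
```

```bash
python3 - <<'E'
from h import *
p,R=tool(); cal,im=snap("wrist","w4.png"); g=cv2.cvtColor(im,cv2.COLOR_BGR2GRAY)
print(p); u=proj(cal,[[.49,-.342,.014]])[0]; print(u)
x,y=u.astype(int); lo=(max(y-80,0),x-70); m=(g[lo[0]:y+75,lo[1]:x+70]<70).astype(np.uint8)
n,l,s,c=cv2.connectedComponentsWithStats(m); print([(s[i].tolist()) for i in range(1,n) if s[i][4]>100])
k=l[y-lo[0],x-lo[1]]; ct=max(cv2.findContours((l==k).astype(np.uint8),0,1)[0],key=cv2.contourArea).reshape(-1,2)+[lo[1],lo[0]]
P=unproj(cal,ct,.014)[:,:2].astype(np.float32); r=cv2.minAreaRect(P); print(r, cv2.boxPoints(r))
cv2.imwrite("pics/w4c.png",cv2.resize(im[lo[0]:y+75,lo[1]:x+70],None,fx=3,fy=3,interpolation=cv2.INTER_CUBIC))
print(g[y,x-40:x+40:1].tolist(), g[y-60:y+50,x].tolist())
E
```

```text
[ 0.48947343 -0.34031636  0.14801749]
[316.96846904 194.58541769]
[[51, 46, 38, 63, 2093], [0, 125, 27, 30, 724], [119, 125, 21, 30, 578]]
((0.4871462881565094, -0.3428908884525299), (0.03735761716961861, 0.06531357020139694), 82.44801330566406) [[ 0.4523179  -0.35711572]
 [ 0.5170649  -0.36569962]
 [ 0.5219747  -0.32866606]
 [ 0.45722765 -0.32008216]]
[118, 117, 116, 117, 115, 115, 114, 116, 117, 118, 118, 117, 116, 116, 118, 119, 120, 119, 118, 117, 117, 100, 20, 22, 22, 21, 22, 20, 23, 21, 21, 21, 24, 21, 24, 19, 20, 22, 23, 22, 23, 21, 22, 21, 20, 21, 22, 19, 22, 21, 22, 20, 22, 21, 21, 20, 21, 21, 69, 115, 114, 114, 114, 115, 114, 112, 111, 111, 111, 112, 113, 114, 114, 139, 177, 184, 181, 159, 112, 112] [122, 122, 123, 122, 121, 119, 117, 116, 115, 116, 118, 118, 118, 118, 118, 119, 118, 116, 114, 113, 116, 118, 118, 118, 120, 75, 24, 18, 20, 23, 21, 22, 22, 22, 23, 22, 22, 24, 22, 23, 23, 22, 22, 22, 21, 22, 21, 22, 22, 23, 23, 21, 22, 22, 21, 21, 21, 21, 21, 20, 23, 21, 22, 65, 72, 71, 71, 71, 70, 70, 70, 69, 68, 68, 68, 68, 67, 67, 66, 66, 65, 64, 64, 63, 65, 63, 63, 62, 63, 109, 175, 183, 184, 184, 184, 184, 184, 185, 185, 184, 184, 184, 184, 184, 185, 184, 184, 184, 184, 184]
```

```bash
python3 - <<'E'
from h import *
print(togo([.488,-.343,.008],np.radians(82.45)),tool()[0])
E
```

```text
(array([ 0.0012, -0.0037,  0.1404]), np.float64(0.08)) [ 0.4898867  -0.33982965  0.14840976]
```

send_rows([
  [60,[0.001,-0.0037,0.035],0],
  [60,[0.001,-0.0037,0.07],0],
  [60,[0.001,-0.0037,0.1],0],
  [60,[0.001,-0.0037,0.12],0],
  [60,[0.001,-0.0037,0.132],0],
  [60,[0.001,-0.0037,0.1405],0],
  [60,[0.001,-0.0037,0.1405],0],
])

```text
time_s: 8.52
tool_pos: [0.4883, -0.3442, 0.008]
orientation: [3.14, -0.002, 3.011]
force: [-0.3, -0.0, -0.8]
width: 0.0529
grasp_force: 0.0
```

send_rows([
  [30,[0,0,0],0],
  [30,[0,0,0],0],
  [30,[0,0,0],0],
  [30,[0,0,0],0],
  [30,[0,0,0],0],
  [30,[0,0,0],0],
], newtons=20)

```text
time_s: 9.02
tool_pos: [0.4895, -0.3459, 0.0105]
orientation: [-3.141, 0.002, 3.009]
force: [-0.3, 1.6, 7.5]
width: 0.0373
grasp_force: 20.0
```

send_rows([
  [30,[0,0,-0.02],0],
  [30,[0,0,-0.06],0],
  [30,[0,0,-0.1],0],
  [30,[0,0,-0.13],0],
  [30,[0,0,-0.13],0],
])

```text
time_s: 9.43
tool_pos: [0.4918, -0.3485, 0.146]
orientation: [-3.137, 0.01, 3.008]
force: [0.4, -1.0, -0.9]
width: 0.037
grasp_force: 20.0
```

```bash
python3 - <<'E'
from h import *
s=env.state(); print(s["qpos"].round(2))
print(togo([.5031+.04*np.sin(np.radians(-16.83))*0,-.0444,.13],np.radians(-16.83)),tool()[0])
E
```

```text
[ 0.43  0.56  0.15  1.76 -0.11  0.82  2.07]
(array([0.0293, 0.3029, 0.0143]), np.float64(-80.81)) [ 0.49175962 -0.3484555   0.1459962 ]
```

send_rows([
  [30,[0.003,0.03,0],7],
  [30,[0.006,0.06,0],14],
  [30,[0.009,0.09,0],21],
  [30,[0.012,0.12,0],28],
  [30,[0.015,0.15,0],35],
  [30,[0.018,0.18,0],42],
  [30,[0.021,0.21,0],49],
  [30,[0.023,0.24,0],56],
  [30,[0.026,0.27,0],63],
  [30,[0.028,0.29,0],70],
  [30,[0.0293,0.3029,0],77],
  [30,[0.0293,0.3029,0],84],
])

```text
time_s: 10.43
tool_pos: [0.4993, -0.0377, 0.1386]
orientation: [-3.141, -0.002, 1.542]
force: [0.1, 0.3, -1.5]
width: 0.0374
grasp_force: 20.0
```

send_rows([
  [30,[0,0,0],7],
  [30,[0,0,0],14],
  [30,[0,0,0],15],
  [30,[0,0,0],15],
  [30,[0,0,0],15],
  [30,[0,0,0],15],
])

```text
time_s: 10.93
tool_pos: [0.4994, -0.0417, 0.1391]
orientation: [-3.141, -0.0, 1.283]
force: [-0.9, 1.0, -1.3]
width: 0.0371
grasp_force: 20.0
```

```bash
python3 - <<'E'
from h import *
s=env.state(); print(s["qpos"].round(2),s["joint_vel"].round(3),s["moment"])
print(togo([.5031,-.0444,.06],np.radians(-16.83)),tool()[0])
cal,im=snap("wrist","w5.png")
p,R=tool(); print([proj(cal,[p+R@[sx*.033,sy*.019,-.006]])[0].round(1).tolist() for sx,sy in ((1,-1),(1,1),(-1,1),(-1,-1))])
a=np.radians(-16.83);c,s_=np.cos(a),np.sin(a)
print("pocket rim",[proj(cal,[[.5031+c*x-s_*y,-.0444+s_*x+c*y,.035]])[0].round(0).tolist() for x,y in ((.0247,.0388),(-.0247,.0388),(-.0247,-.0388),(.0247,-.0388))])
E
```

```text
[-0.46  0.49  0.57  2.03 -0.39  0.73  0.07] [ 0.002 -0.002  0.001 -0.002 -0.002  0.    -0.009] [-0.04899013  0.05758934 -0.02670099]
(array([-0.0016,  0.0043,  0.0791]), np.float64(0.36)) [ 0.49939232 -0.04165446  0.13912637]
[[284.2, 201.7], [358.1, 201.7], [353.0, 308.8], [288.4, 308.8]]
pocket rim [[353.0, 160.0], [297.0, 159.0], [298.0, 240.0], [350.0, 240.0]]
```

View pics/w5.png

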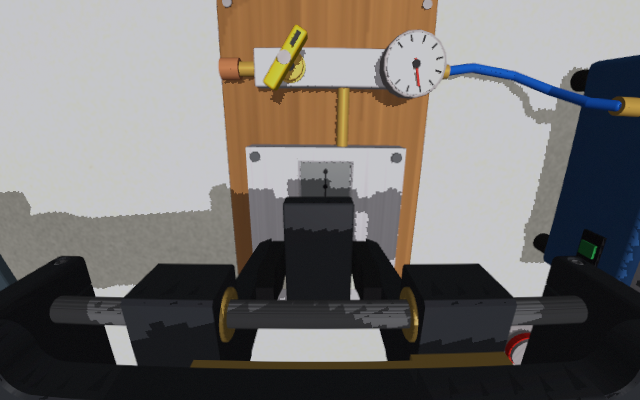

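The plate is held square at (285–353,199). The pocket rim is at (299–353,160), where I predicted it. The plate's underside is about 10.5 mm below the TCP because the tool rose a little during gripping. Now lowering it.

```bash
python3 - <<'E'
from h import *
print(togo([.5027,-.0458,.06],np.radians(-16.83)))
E
```

```text
(array([-0.003 ,  0.0043,  0.0792]), np.float64(0.33))
```

send_rows([
  [30,[-0.003,0.0043,0.03],0.3],
  [30,[-0.003,0.0043,0.055],0.3],
  [30,[-0.003,0.0043,0.07],0.3],
  [30,[-0.003,0.0043,0.079],0.3],
  [30,[-0.003,0.0043,0.079],0.3],
  [30,[-0.003,0.0043,0.079],0.3],
  [30,[-0.003,0.0043,0.079],0.3],
])

```text
time_s: 11.57
tool_pos: [0.5036, -0.0459, 0.0611]
orientation: [3.14, -0.0, 1.276]
force: [-0.0, -1.1, -1.3]
width: 0.0372
grasp_force: 20.0
```

```bash
python3 - <<'E'
from h import *
print(togo([.5027,-.0458,.042],np.radians(-16.83)),tool()[0])
E
```

```text
(array([-0.0002, -0.0009,  0.0191]), np.float64(-0.06)) [ 0.50357259 -0.04586026  0.06113075]
```

send_rows([
  [30,[0,-0.0008,0.008],0],
  [30,[0,-0.0008,0.013],0],
  [30,[0,-0.0008,0.016],0],
  [30,[0,-0.0008,0.018],0],
  [30,[0,-0.0008,0.019],0],
  [30,[0,-0.0008,0.019],0],
  [30,[0,-0.0008,0.019],0],
])

```text
time_s: 12.15
tool_pos: [0.5021, -0.0454, 0.0412]
orientation: [3.141, 0.0, 1.276]
force: [1.0, -0.4, -1.2]
width: 0.0376
grasp_force: 20.0
```

send_rows([
  [30,[0,0,0.0006],0],
  [30,[0,0,0.0012],0],
  [30,[0,0,0.0012],0],
  [30,[0,0,0.0012],0],
])

```text
time_s: 12.48
tool_pos: [0.5022, -0.0454, 0.0405]
orientation: [3.141, -0.0, 1.276]
force: [-1.7, 0.4, 5.4]
width: 0.0378
grasp_force: 20.0
```

Contact came at 40.5 mm as expected, so the plate is on the pocket floor. Releasing.

send_rows([
  [45,[0,0,-0.0004],0],
  [50,[0,0,-0.0004],0],
  [55,[0,0,-0.0004],0],
  [55,[0,0,-0.0004],0],
  [55,[0,0,-0.0004],0],
  [55,[0,0,-0.015],0],
  [55,[0,0,-0.05],0],
  [55,[0,0,-0.08],0],
  [55,[0,0,-0.1],0],
  [55,[0,0,-0.1],0],
  [55,[0,0,-0.1],0],
])

```text
time_s: 13.4
tool_pos: [0.5027, -0.0452, 0.1407]
orientation: [3.14, -0.001, 1.276]
force: [-0.0, 0.3, 0.5]
width: 0.0484
grasp_force: 0.0
```

```bash
python3 - <<'E'
from h import *
s=env.state(); print(s["qpos"].round(2)); cal,im=snap("wrist","w6.png")
a=np.radians(-16.83);c,s_=np.cos(a),np.sin(a)
# station origin consistent with pocket midpoints? wing from corner fit
q=np.load("q.npy"); X=np.array([q[0]+c*-.03-s_*.085,q[1]+s_*-.03+c*.085,.076]); print("wing",X,proj(cal,[X]))
h=cv2.cvtColor(im,cv2.COLOR_BGR2HSV); m=cv2.inRange(h,(22,150,120),(35,255,255)); u,v=proj(cal,[X])[0].astype(int)
n,l,st,ce=cv2.connectedComponentsWithStats(m); print([(st[i].tolist(),ce[i].round(1).tolist()) for i in range(1,n) if st[i][4]>60])
cv2.imwrite("pics/w6v.png",im)
E
```

```text
[-0.45  0.49  0.58  2.02 -0.39  0.74  0.07]
wing [0.50841203 0.07433858 0.076     ] [[276.79747194  52.39807221]]
[([274, 22, 25, 34, 332], [286.3, 37.0]), ([257, 56, 25, 30, 363], [267.5, 71.0])]
```

View pics/w6.png

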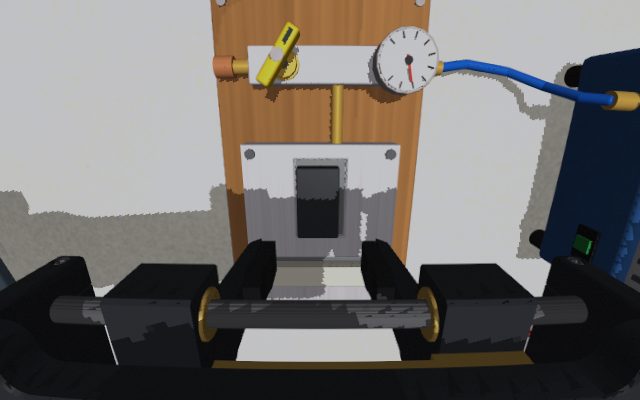

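The plate lies in its pocket, with its top at (297–339,167–238) and gaps on the visible sides. The wing's hub is at (277,54) and its marked end at (291,33). I'll hover over the wing and measure its angle.

```bash
python3 - <<'E'
from h import *
print(togo([.5084,.0743,.15],np.radians(-47)))
E
```

```text
(array([ 0.1162, -0.0283, -0.0103]), np.float64(30.13))
```

send_rows([
  [50,[0.03,-0.007,-0.01],7],
  [50,[0.06,-0.014,-0.01],14],
  [50,[0.09,-0.021,-0.01],21],
  [50,[0.116,-0.028,-0.01],28],
  [50,[0.116,-0.028,-0.01],30],
  [50,[0.116,-0.028,-0.01],30],
  [50,[0.116,-0.028,-0.01],30],
  [50,[0.116,-0.028,-0.01],30],
])

```text
time_s: 14.12
tool_pos: [0.5084, 0.0724, 0.1493]
orientation: [-3.142, 0.002, 0.752]
force: [0.1, -0.3, -0.6]
width: 0.0439
grasp_force: 0.0
```

```bash
python3 - <<'E'
from h import *
p,R=tool(); cal,im=snap("wrist","w7.png"); print(p)
u=proj(cal,[[.5084,.0743,.076]])[0]; print(u)
h=cv2.cvtColor(im,cv2.COLOR_BGR2HSV); m=cv2.inRange(h,(22,120,70),(36,255,255))
n,l,st,ce=cv2.connectedComponentsWithStats(m); print([(st[i].tolist(),ce[i].round(1).tolist()) for i in range(1,n) if st[i][4]>60])
x,y=u.astype(int); cv2.imwrite("pics/w7c.png",cv2.resize(im[max(y-90,0):y+90,x-110:x+110],None,fx=3.3,fy=3.3,interpolation=cv2.INTER_CUBIC)); print(x-110,max(y-90,0))
E
```

```text
[0.50835622 0.0723632  0.14933057]
[317.48837341 208.58258145]
[([312, 180, 14, 28, 290], [318.4, 193.0]), ([311, 212, 13, 22, 226], [317.0, 223.3])]
207 118
```

View pics/w7c.png

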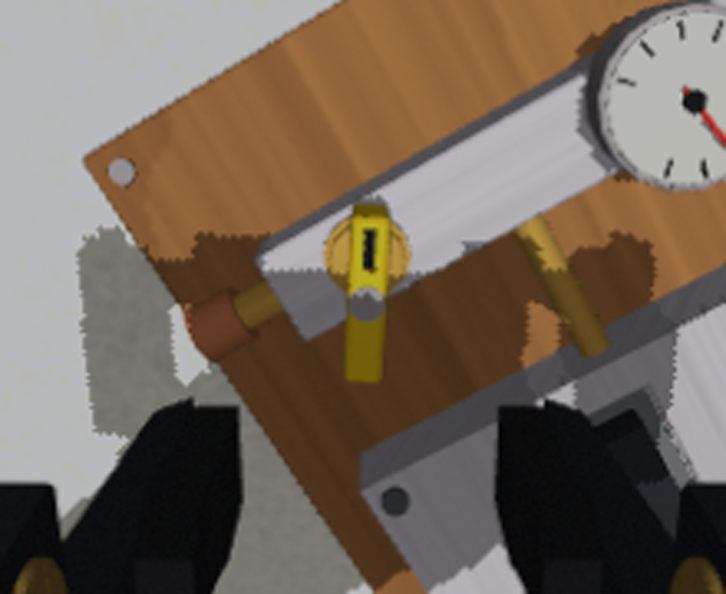

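The wing is nearly aligned with the tool: marked end at crop (371,215), hub (366,304), far end (364,380). The fingers straddle it.

```bash
python3 - <<'E'
from h import *
cal=env.get_calibration("wrist")
P=unproj(cal,[(207+a/3.3,118+b/3.3) for a,b in ((371,215),(364,380),(366,304))],.076)
d=P[0]-P[1]; w=np.degrees(np.arctan2(d[1],d[0])); print(P,np.linalg.norm(d),w,"open",w+16.83)
print(togo([P[2][0],P[2][1],.0515],np.radians(w-90)),env.state()["qpos"].round(2))
E
```

```text
[[0.52511008 0.0875658  0.076     ]
 [0.49257573 0.05952262 0.076     ]
 [0.50781325 0.07305483 0.076     ]] 0.042952348784996264 40.75989303762101 open 57.58989303762101
(array([ 0.0001, -0.0011,  0.0981]), np.float64(2.28)) [-0.78  0.53  0.72  2.   -0.48  0.79 -0.6 ]
```

send_rows([
  [50,[0.0003,-0.001,0.03],2.3],
  [50,[0.0003,-0.001,0.06],2.3],
  [50,[0.0003,-0.001,0.08],2.3],
  [50,[0.0003,-0.001,0.09],2.3],
  [50,[0.0003,-0.001,0.097],2.3],
  [50,[0.0003,-0.001,0.097],2.3],
  [50,[0.0003,-0.001,0.097],2.3],
])

```text
time_s: 14.75
tool_pos: [0.509, 0.0742, 0.0537]
orientation: [3.141, -0.001, 0.712]
force: [0.0, -0.2, 0.9]
width: 0.044
grasp_force: 0.0
```

send_rows([
  [25,[0,0,0],0],
  [20,[0,0,0],0],
  [16,[0,0,0],0],
  [5,[0,0,0],0],
  [5,[0,0,0],0],
  [5,[0,0,0],0],
  [5,[0,0,0],0],
  [5,[0,0,0],0],
], newtons=15)

```text
time_s: 15.42
tool_pos: [0.5094, 0.0739, 0.0533]
orientation: [3.14, -0.001, 0.711]
force: [3.8, -2.9, -0.0]
width: 0.0098
grasp_force: 15.0
```

```bash
python3 - <<'E'
from h import *
s=env.state(); print(s["force"],s["moment"],s["tool_pos"],s["orientation"],s["qpos"].round(2))
p,R=tool(); print("psi",np.degrees(np.arctan2(R[1,1],R[0,1])))
E
```

```text
[ 3.80795939e+00 -2.91127623e+00 -1.05227395e-03] [-0.70200175 -0.47284123  0.03701814] [0.5094404  0.07393813 0.05334512] [ 3.13963085e+00 -9.81056593e-04  7.11498932e-01] [-0.68  0.68  0.58  2.03 -0.65  0.61 -0.51]
psi -49.23422435196853
```

send_rows([
  [5,[-0.0008,0.0005,0],2],
  [5,[-0.0008,0.0005,0],5],
  [5,[-0.0008,0.0005,0],8],
  [5,[-0.0008,0.0005,0],11],
  [5,[-0.0008,0.0005,0],14],
  [5,[-0.0008,0.0005,0],17],
  [5,[-0.0008,0.0005,0],20],
  [5,[-0.0008,0.0005,0],20],
])

```text
time_s: 16.08
tool_pos: [0.5094, 0.074, 0.0533]
orientation: [3.141, -0.002, 0.36]
force: [5.5, -1.4, 0.9]
width: 0.0097
grasp_force: 15.0
```

```bash
cat > m.py <<'E'
from h import *
s=env.state(); p,R=tool(); psi=np.degrees(np.arctan2(R[1,1],R[0,1]))
print("F tool",(R.T@s["force"]).round(2),"mz",s["moment"].round(3),"p",p.round(4),"psi",psi.round(2),"open",(psi+90+16.83).round(2),s["width"],s["grasp_force"],"q7",s["qpos"][6].round(2),s["joint_torque"][6].round(3))
E
python3 m.py
```

```text
F tool [ 4.63  3.19 -0.88] mz [-0.256 -0.813  0.024] p [0.5094 0.074  0.0533] psi -69.37 open 37.46 0.009703120539097509 15.000017797574401 q7 -0.78 -0.53
```

send_rows([
  [5,[0.0005,0.0003,0],2],
  [5,[0.0005,0.0003,0],5],
  [5,[0.0005,0.0003,0],8],
  [5,[0.0005,0.0003,0],11],
  [5,[0.0005,0.0003,0],14],
  [5,[0.0005,0.0003,0],17],
  [5,[0.0005,0.0003,0],20],
  [5,[0.0005,0.0003,0],22],
  [5,[0.0005,0.0003,0],22],
])

```text
time_s: 16.83
tool_pos: [0.5094, 0.074, 0.0533]
orientation: [-3.141, -0.001, -0.021]
force: [3.3, 0.1, 2.9]
width: 0.01
grasp_force: 15.0
```

```bash
python3 m.py
```

```text
F tool [ 3.28 -0.2  -2.94] mz [-0.089 -0.511 -0.02 ] p [0.5094 0.074  0.0533] psi -91.22 open 15.61 0.009973373753065088 15.000534234568477 q7 -1.08 -0.413
```

send_rows([
  [5,[0.0003,0,0],2],
  [5,[0.0003,0,0],4],
  [5,[0.0003,0,0],6],
  [5,[0.0003,0,0],8],
  [5,[0.0003,0,0],9.5],
  [5,[0.0003,0,0],10.5],
  [5,[0.0003,0,0],10.5],
  [5,[0.0003,0,0],10.5],
])

```text
time_s: 17.5
tool_pos: [0.5094, 0.0741, 0.0533]
orientation: [-3.141, -0.0, -0.203]
force: [2.4, -0.0, 5.1]
width: 0.0099
grasp_force: 15.0
```

```bash
python3 m.py
```

```text
F tool [ 2.34 -0.47 -5.06] mz [ 0.008 -0.278  0.035] p [0.5094 0.0741 0.0533] psi -101.63 open 5.2 0.009863319233405833 15.000479891896248 q7 -1.23 -0.035
```

send_rows([
  [5,[0,0,0],0.8],
  [5,[0,0,0],1.5],
  [5,[0,0,0],1.5],
  [5,[0,0,0],1.5],
])

```text
time_s: 17.83
tool_pos: [0.5094, 0.0741, 0.0533]
orientation: [-3.141, -0.0, -0.229]
force: [2.5, -0.1, 5.6]
width: 0.0097
grasp_force: 15.0
```

```bash
python3 m.py
```

```text
F tool [ 2.43 -0.46 -5.62] mz [ 0.081 -0.4    0.027] p [0.5094 0.0741 0.0533] psi -103.13 open 3.7 0.009744680689217178 15.000466159544885 q7 -1.25 -0.042
```

send_rows([
  [5,[0,0,0],0.7],
  [5,[0,0,0],1.4],
  [5,[0,0,0],1.4],
  [5,[0,0,0],1.4],
])

```text
time_s: 18.17
tool_pos: [0.5094, 0.0741, 0.0533]
orientation: [-3.141, -0.0, -0.254]
force: [2.5, -0.1, 5.8]
width: 0.01
grasp_force: 15.0
```

```bash
python3 m.py
```

```text
F tool [ 2.47 -0.59 -5.83] mz [ 0.032 -0.378  0.012] p [0.5094 0.0741 0.0533] psi -104.53 open 2.3 0.010033854227627838 15.00040509738028 q7 -1.27 -0.042
```

send_rows([
  [5,[0,0,0],0.5],
  [5,[0,0,0],1],
  [5,[0,0,0],1],
  [5,[0,0,0],1],
])

```text
time_s: 18.5
tool_pos: [0.5094, 0.0741, 0.0533]
orientation: [-3.141, -0.0, -0.271]
force: [3.3, -0.1, 5.8]
width: 0.0101
grasp_force: 15.0
```

```bash
python3 m.py
```

```text
F tool [ 3.19 -0.81 -5.76] mz [ 0.048 -0.361  0.014] p [0.5094 0.0741 0.0533] psi -105.53 open 1.3 0.01006283016800613 15.000418843701482 q7 -1.28 -0.045
```

send_rows([
  [5,[0,0,0],0.5],
  [5,[0,0,0],1],
  [5,[0,0,0],1],
  [5,[0,0,0],1],
])

```text
time_s: 18.83
tool_pos: [0.5094, 0.0741, 0.0533]
orientation: [-3.141, -0.0, -0.288]
force: [2.7, 0.1, 5.3]
width: 0.0099
grasp_force: 15.0
```

```bash
python3 m.py
```

```text
F tool [ 2.62 -0.84 -5.3 ] mz [ 0.04  -0.339  0.021] p [0.5094 0.0741 0.0533] psi -106.53 open 0.3 0.00989698410330823 15.00040854793042 q7 -1.3 -0.045
```

send_rows([
  [5,[0,0,0],0.4],
  [5,[0,0,0],0.7],
  [5,[0,0,0],0.7],
])

```text
time_s: 19.08
tool_pos: [0.5094, 0.0741, 0.0533]
orientation: [-3.141, -0.0, -0.301]
force: [3.1, 0.7, 5.2]
width: 0.0099
grasp_force: 15.0
```

```bash
python3 m.py
```

```text
F tool [ 2.73 -1.62 -5.23] mz [ 0.072 -0.391  0.102] p [0.5094 0.0741 0.0533] psi -107.23 open -0.4 0.00988191036847978 15.000376584939659 q7 -1.31 -0.17
```

send_rows([
  [5,[0,0,0],0.4],
  [5,[0,0,0],0.7],
  [5,[0,0,0],0.7],
])

```text
time_s: 19.33
tool_pos: [0.5093, 0.0741, 0.0533]
orientation: [-3.141, -0.0, -0.312]
force: [1.7, -0.4, 5.3]
width: 0.0101
grasp_force: 15.0
```

```bash
python3 m.py
```

```text
F tool [ 1.79 -0.15 -5.26] mz [ 0.013 -0.329  0.219] p [0.5093 0.0741 0.0533] psi -107.9 open -1.07 0.01009461803518137 15.000519007444382 q7 -1.32 -0.291
```

send_rows([
  [5,[0,0,0],0.4],
  [5,[0,0,0],0.7],
  [5,[0,0,0],0.7],
])

```text
time_s: 19.58
tool_pos: [0.5094, 0.0741, 0.0533]
orientation: [-3.141, -0.0, -0.325]
force: [1.8, -0.3, 4.8]
width: 0.01
grasp_force: 15.0
```

```bash
python3 m.py
```

```text
F tool [ 1.84 -0.32 -4.78] mz [ 0.013 -0.366  0.281] p [0.5094 0.0741 0.0533] psi -108.59 open -1.76 0.010015641811992469 15.00040641054511 q7 -1.33 -0.345
```

The screw seated: torque rose sharply at a tool angle matching the station axis, about 0.3 N m at most. Backing off a quarter turn.

send_rows([
  [5,[0,0,0],-1],
  [5,[0,0,0],-3],
  [5,[0,0,0],-7],
  [5,[0,0,0],-11],
  [5,[0,0,0],-15],
  [5,[0,0,0],-19],
  [5,[0,0,0],-23],
  [5,[0,0,0],-27],
  [5,[0,0,0],-31],
  [5,[0,0,0],-35],
  [5,[0,0,0],-38],
  [5,[0,0,0],-38],
])

```text
time_s: 20.58
tool_pos: [0.5094, 0.0739, 0.0533]
orientation: [-3.141, -0.001, 0.34]
force: [2.0, 0.2, 4.8]
width: 0.01
grasp_force: 15.0
```

```bash
python3 m.py
```

```text
F tool [ 1.93  0.45 -4.77] mz [-0.064 -0.438  0.105] p [0.5094 0.0739 0.0533] psi -70.54 open 36.29 0.009965711761639212 14.999774848110974 q7 -0.8 0.564
```

send_rows([
  [5,[0,0,0],-3],
  [5,[0,0,0],-7],
  [5,[0,0,0],-11],
  [5,[0,0,0],-15],
  [5,[0,0,0],-19],
  [5,[0,0,0],-23],
  [5,[0,0,0],-27],
  [5,[0,0,0],-31],
  [5,[0,0,0],-35],
  [5,[0,0,0],-38],
  [5,[0,0,0],-38],
])

```text
time_s: 21.5
tool_pos: [0.5095, 0.0739, 0.0533]
orientation: [3.141, -0.001, 1.001]
force: [1.7, 0.4, 5.9]
width: 0.0101
grasp_force: 15.0
```

```bash
python3 m.py
```

```text
F tool [ 1.28  1.24 -5.9 ] mz [-0.039 -0.457  0.044] p [0.5095 0.0739 0.0533] psi -32.64 open 74.19 0.01006535822239333 14.999993001110852 q7 -0.29 0.55
```

send_rows([
  [5,[0,0,0],-3],
  [5,[0,0,0],-7],
  [5,[0,0,0],-10],
  [5,[0,0,0],-13],
  [5,[0,0,0],-15],
  [5,[0,0,0],-15.7],
  [5,[0,0,0],-15.7],
  [5,[0,0,0],-15.7],
  [5,[0,0,0],-15.7],
])

```text
time_s: 22.25
tool_pos: [0.5095, 0.0738, 0.0533]
orientation: [3.141, -0.001, 1.272]
force: [3.5, 0.2, 5.2]
width: 0.0098
grasp_force: 15.0
```

```bash
python3 m.py; python3 - <<'E'
from h import *
cal,im=snap("wrist","w8.png"); _,t=snap("top")
a=cv2.resize(im[100:400,60:580],(780,450)); b=cv2.resize(t[160:280,260:400],None,fx=1.2,fy=1.2)
a[:b.shape[0],:b.shape[1]]=b
cv2.imwrite("pics/fin.png",a)
E
```

```text
F tool [ 1.23  3.3  -5.24] mz [-0.088 -0.442 -0.03 ] p [0.5095 0.0738 0.0533] psi -17.13 open 89.7 0.009771743126793036 15.000350349582732 q7 -0.09 0.011
```

View pics/fin.png

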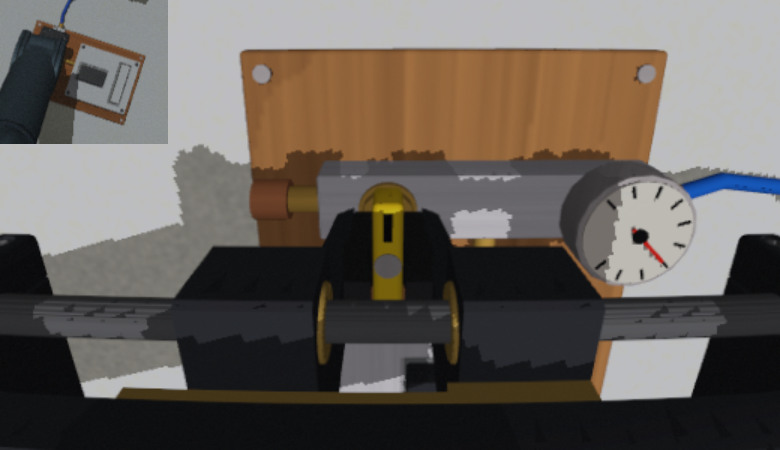

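The wing is square in the grip at (387,250), the needle at (640,237) points to (+x,-y), a quarter turn from shut, and the top inset shows both ceramics in their pockets. Handing in.

```bash
python3 -c "
from rig import env
print(env.close_job())"
```

```text
the job is handed in; nothing more can be done
None
```

I laid the bar and plate flat in their pockets, screwed the thumbscrew in to its seat, backed it off about 90° and left it gripped. The job was handed in at about 22 s; the hand-in gave no verdict.

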